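Seat a mirror on its three-groove mount and clamp it

TASK

Pick up the framed mirror, which has a grip tab on top, without touching its glass, and set it down gently on the three-groove mount, the same way round as the mount, so that all three ball feet sit fully home in their grooves and it cannot rock. Then pull up the clamp's winged knob, turn it clockwise until the clamp finger points straight at the mirror, over the middle of the foot's tongue, and push it back down until the finger's pad bears on the tongue. Do not tip the mirror over or disturb the two black jars beside it.

Things in the scene. Friction and masses are not known exactly. Their poses are not given: they have to be found in the camera images.
- mirror_tab (a point): Centre of the aluminium grip tab on top of the loose mirror's frame: tab 18 mm thick (x), 50 mm wide (y), 46 mm tall (23 mm above and below this point); the glass begins 32 mm below. 123 mm above the bench as the mirror stands there. Axes are the mirror's: x from the glass side to the back, z up. To pinch the tab, close the fingers along x.
- mirror: Loose mirror, about 0.45 kg: dark upright frame 100 x 70 x 16 mm, pale glass in its front (-x), on a T-shaped aluminium foot with three balls. Origin level with the balls' underside; frame and tab at x = -12 mm; x runs along the foot's tongue, z up. Foot 20 to 30 mm above the origin: front bar x -57 to -7, y +-65 mm; tongue to x 68, y +-22 mm.
- ball1 (a point): Centre of the polished steel ball foot, 16 mm diameter, under the front bar's +y end: (-35, +48, 8) mm from the mirror's origin. The balls are slippery and slide down into the grooves.
- ball2 (a point): Centre of the same foot at the front bar's -y end: (-35, -48, 8) mm from the mirror's origin.
- ball3 (a point): Centre of the same foot under the tongue: (50, 0, 8) mm from the mirror's origin.
- mount: Fixed aluminium plate, 12 mm thick, with three steel V-grooves and a swing clamp at its +x end. Origin on the bench under the seated mirror's origin; axes as the seated mirror's (x from two front grooves to the rear one and the clamp). Seated, the mirror has the mount's yaw and its tab's centre is at (-12, 0, 142.4) mm. A ball within about 8 mm of its groove is led in.
- seat1 (a point): Where the centre of ball 1 lies when fully home: (-35, +48, 27.4) mm from the mount's origin.
- seat2 (a point): Where the centre of ball 2 lies when fully home: (-35, -48, 27.4) mm from the mount's origin.
- seat3 (a point): Where the centre of ball 3 lies when fully home: (50, 0, 27.4) mm from the mount's origin.
- knob_grip (a point): Centre of the clamp's black winged knob, on its upright axis, at (100, 0) mm from the mount's origin, 125 mm above the bench when down. Wing 44 mm long, 20 mm thick, 34 mm tall (17 mm above and below this point), a round flange under it. Axes turn with the clamp: x along the wing and the clamp finger, away from the axis; to pinch the wing close the fingers along y.
- clamp_pad (a point): Underside of the round pad under the tip of the clamp finger, 62 mm out from the knob's axis. Low, it is 43.4 mm above the bench, 6 mm below the top of the seated mirror's tongue, so turned while low the finger strikes the tongue's side.
- lift (a joint): Height of the clamp knob and finger, m: 0 low (as found) to 0.03 fully pulled up. It stays where it is left; about 3.5 N lifts it and 1.5 N pushes it down. The pad bears on the seated mirror's tongue at 0.006.
- swing (a joint): Turn of the clamp, rad, growing clockwise seen from above: about 0 (-0.15 to 0.25) parked aside; at 1.25 the finger points straight at the mirror (the mount's -x), over the middle of the tongue; stop at 1.5. Light friction, stays where it is left.
- dark_jar: Bystander: squat black jar with a winged cap, 66 mm across, 98 mm tall, beyond the mirror as the robot sees it; origin under its centre.
- second_jar: Bystander: another such black jar, 66 mm across, 100 mm tall, on the robot's side of the mirror, to the right; origin under its centre.

How it is judged:
By the outcome, as a careful person would: the job done as asked, in the order asked, and still so for the second after the job is handed in, with the robot touching nothing.
It also fails if it takes over 61 s, if anything falls off the work surface, if the arm or the gripper's body presses on something with over 40 N, if the wrist force passes 120 N, or if a joint passes its speed limit or range.

ROBOT

A 6-joint arm with a two-finger parallel gripper is mounted at the origin on the work surface; the furniture and walls round the work are solid. World frame = base frame: x ahead of the robot, y to its left, z up, the work surface at z = 0. Lengths are in m, angles in degrees, forces in N, time in s.
With the tool pointing down it reaches from about 0.25 to 0.725 m from the base axis. Payload 9.7 kg.
Tool frame: the origin (TCP) lies between the finger pads; the fingertips stand 17 mm ahead of it and the grasp point (between the pads) lies 2 mm behind it; z points along the fingers, y is the direction in which the jaws open and shut (so a half turn about z gives the same grasp; the last joint's range is limited). The gripper opens to 85 mm and grips with 20 to 120 N. Pads are 22 mm wide; open, the fingers measure 114 mm over their backs; the gripper's body (76 mm by 85 mm) begins 54 mm behind the grasp point. The pads swing forward as they close: fully open they stand 13 mm farther back than shut.
Start: joints at [-67.666, 4.979, 10.078, 95.1, 0, 90], TCP at [0.209, -0.509, 0.248] pointing down, gripper open.
Joint ranges: [-179.16, 179.16], [-48.56, 103.87], [-65.8, 70.77], [-126.05, 130.52], [-82.76, 87.17], [-180, 180]. Speed limits (degrees/s): [127.2, 127.2, 147.25, 180, 180, 180].

INTERFACE

Orientations are given as [roll, pitch, yaw] about the fixed x, y, z axes, in that order (R = Rz(yaw) Ry(pitch) Rx(roll)).
In Python, from workcell import monitor, cams, order gives the robot as it stands. The module is installed in compiled form; this text tells all that it offers.
- The arm moves only by the shell command python3 -m handwheel 'ROWS' [OPENING] [FORCE]. ROWS is JSON, a list of rows, each a list of 6 numbers: the shift along the tool's x, y, z in m, then the turn, a rotation vector about the tool's x, y, z in degrees. In form: [[tx, ty, tz, wx, wy, wz], ...]. A call has exactly 8 rows; each row shifts and turns the commanded pose from where the row before left it, along the tool's axes as they then stand; what a row does not reach is not made up. A row lasts 1/12 s, in which the tool goes at most 41.7 mm and 7.16 degrees, less where a joint would pass 70% of its speed; a pose out of reach is approached as far as the arm can. A call is refused whole if a number of a shift passes 0.0417 or a number of a turn 7.16, either way. A call with a gripper value outside its range is refused whole. OPENING is the opening, from -1 (shut) to 1 (fully open), set as the call begins (- or left out, the last holds). The fingers move at their own pace and stop on an object; FORCE is the grip in N (left out, the last holds). Time passes only in rows, so rows that do not move let the fingers close, or fill a call up. It gives the time, the measured TCP pose, the force and the opening at its end, in the units of the state.
- monitor.get_obs(): the state, without advancing time (a new reading comes with each control period).
- cams.camera(name): name is "scene" or "top" or "wrist"; returns a dict with "img" (420x560x3 uint8, red, green, blue), "depth" (420x560 float32, m along the optical axis (not along the pixel's ray), 0 where there is no reading), "fx", "fy", "cx", "cy" (pixels), "rvec" (rotation vector, rad) and "tvec" (3), from world to camera coordinates, as OpenCV has them; the wrist camera has in their place "tool_from_camera" (4x4, takes a point from camera to tool coordinates, whose origin is the TCP and whose axes are the flange's). Camera axes: x right, y down, z forward; pixel columns grow to the right and rows downward; lengths in m; the calibration is good to about 2 mm. The wrist camera is an equidistant fisheye: a pixel r from the principal point sees the ray r / f radians off the axis. A picture is of the moment at which its call begins: read the wrist's pose just before it.
- order.job_done(): hands the job in, once; it reports no verdict.
The state is a dict: "time": time; "q": joint angles; "qd": joint speeds; "joint_efforts": joint torques, N m; "ee_pos": TCP position; "tcp_rot": TCP orientation; "wrist_force": force on the tool from outside, world axes, zero at the start; "torque": the same for the moment, N m; "opening": finger opening in m.
Only numpy, scipy, OpenCV 4.12 (cv2) and the standard library are available. Lean on these libraries where they do the work, as an engineer would, in place of code of your own. Each camera call takes 0.05 s, during which the arm holds its last target. There are 200 camera calls.

## Working session

There is one attempt and no reset: what is moved stays moved. The work goes in short steps, Python scripts to look and compute and a shell command to move; the robot and the scene stay as the last step left them, time stands still between calls to the robot, and variables do not carry over. Pictures are saved under pics/ and viewed, about 8 in all and at most 12, crops included, and the job is handed in when it is done.

```bash
mkdir -p pics
cat > h.py <<'E'
import numpy as np, cv2
from workcell import monitor, cams, order
def cap(n):
    c=cams.camera(n); np.savez(f'pics/{n}.npz',**c); return c
def world(c,u,v,z=None):
    R=cv2.Rodrigues(np.array(c['rvec']))[0]; t=np.array(c['tvec']).reshape(3)
    d=np.array([(u-c['cx'])/c['fx'],(v-c['cy'])/c['fy'],1.])
    C=-R.T@t; w=R.T@d
    if z is None:
        return C+w*c['depth'][int(round(v)),int(round(u))]
    return C+w*(z-C[2])/w[2]
E
python3 - <<'E'
from h import *
o=monitor.get_obs(); print(o)
for n in ('scene','top'):
    c=cap(n); cv2.imwrite(f'pics/{n}0.png',cv2.resize(c['img'][:,:,::-1],(800,600),interpolation=cv2.INTER_CUBIC))
    print(n,c['fx'],c['cx'],c['cy'],c['rvec'],c['tvec'])
E
```

```text
{'time': 0.0, 'q': array([-6.76639490e+01,  5.01118085e+00,  1.00347253e+01,  9.51005345e+01,
        4.29987415e-04,  9.00007864e+01]), 'qd': array([-0.07166627, -0.02441951,  0.03574769, -0.06335543, -0.01354633,
        0.03863119]), 'joint_efforts': array([-3.94074877e-04, -5.20390606e+01,  4.64804149e+01,  1.61366706e-02,
        7.31939599e-05, -2.47799989e-05]), 'ee_pos': array([ 0.20894227, -0.50853694,  0.24758472]), 'tcp_rot': array([-1.79923010e+02, -4.28930381e-04,  2.23352641e+01]), 'wrist_force': array([ 0.02774114, -0.38815331, -0.24807902]), 'torque': array([ 0.0636594 , -0.00842867, -0.01550705]), 'opening': 0.08605519398484307}
scene 449.8417238013121 280.9244798980732 207.5477806188752 [ 0.81230859 -2.61942655  1.01246445] [0.44255904 0.17151129 1.02145193]
top 500.30758946433815 278.06543918972346 210.92277440978438 [ 2.22814661 -2.16600968  0.09040002] [0.12422277 0.450867   1.20891229]
```

View pics/scene0.png

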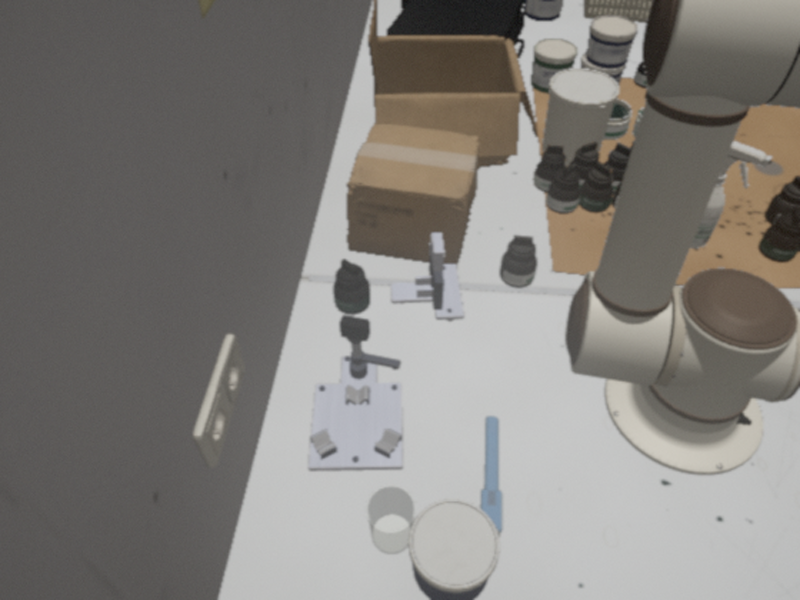

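View pics/top0.png

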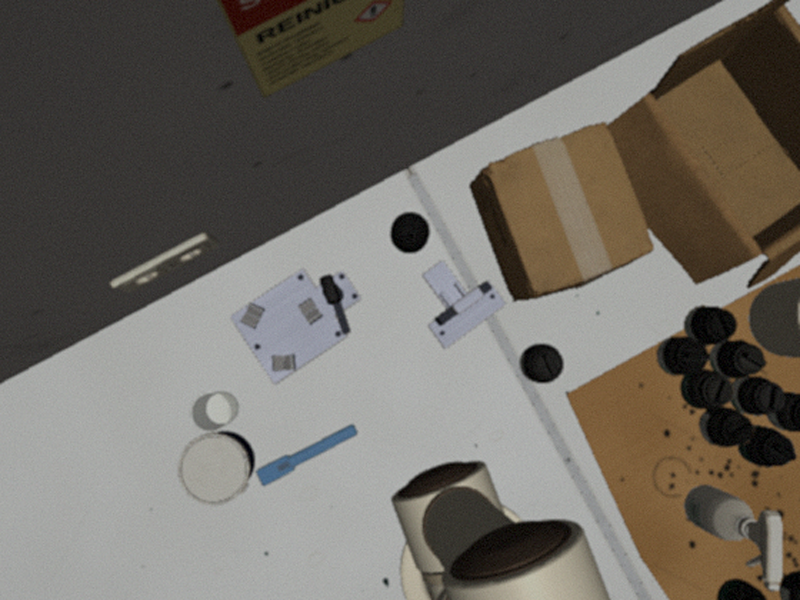

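The scene view shows the mount at about (357,425), with the clamp finger pointing right of the picture. The mirror is at (440,285) and the jars at (352,287) and (520,262). In the top view the mirror is at (465,305), the mount at (295,325), the knob at (331,290), and the jars at (410,232) and (541,362). I'll enlarge the top view.

Run:
```python
from h import *
c=dict(np.load('pics/top.npz')); 
im=c['img'][140:275,155:395,::-1]; im=cv2.resize(im,None,fx=3.33,fy=3.33,interpolation=cv2.INTER_CUBIC)
im=cv2.convertScaleAbs(im,alpha=1.1)
cv2.imwrite('pics/topcrop.png',im)
s=.7
for n,u,v in [('jarA',410,232),('jarB',541,362),('tab',468,303),('mount',295,325),('knob',331,288),('tongue',437,272)]:
    print(n,world(c,u*s,v*s).round(3))
# heightmap points of tall things
v,u=np.mgrid[140:275,155:395]; d=c['depth'][140:275,155:395]
R=cv2.Rodrigues(c['rvec'])[0]; t=c['tvec'].reshape(3)
P=np.stack([(u-c['cx'])/c['fx']*d,(v-c['cy'])/c['fy']*d,d],-1).reshape(-1,3)-t
W=P@R; np.save('pics/W.npy',W)
print('zhist',np.histogram(W[:,2],bins=np.arange(-.01,.17,.01)))
```

```text
jarA [0.553 0.121 0.1  ]
jarB [ 0.351 -0.096  0.081]
tab [0.439 0.031 0.145]
mount [0.402 0.31  0.011]
knob [0.456 0.241 0.141]
tongue [0.498 0.071 0.032]
zhist (array([10537, 10348,  2587,  1346,   658,   427,   314,   185,   489,
         460,   405,   269,   208,   191,   261,   464,   195]), array([-0.01,  0.  ,  0.01,  0.02,  0.03,  0.04,  0.05,  0.06,  0.07,
        0.08,  0.09,  0.1 ,  0.11,  0.12,  0.13,  0.14,  0.15,  0.16]))
```

View pics/topcrop.png

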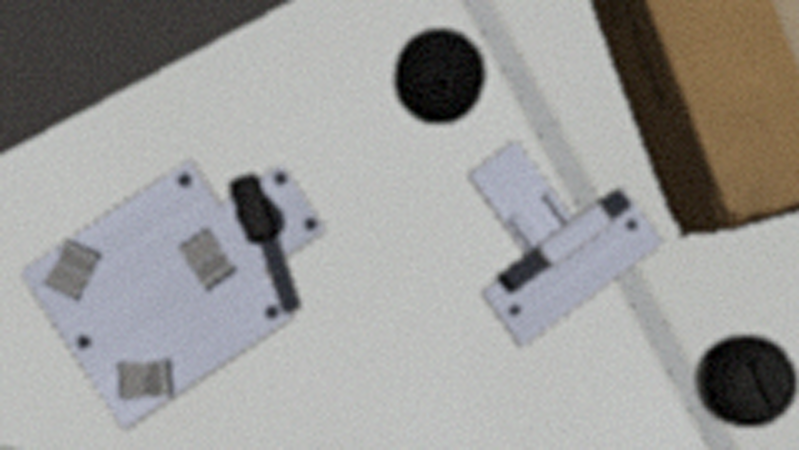

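The crop (offset 155,140; scale 3.33) shows:
- **Mirror foot:** corners at (522,345), (662,242), (470,177) and (515,142).
- **Bar dots:** at (515,310) and (631,224).
- **Grooves:** at (70,268), (145,380) and (208,258).
- **Knob and finger:** knob at (256,208), finger tip near (291,303).

Next I fit the poses.

```bash
cat > fit.py <<'E'
from h import *
from scipy.optimize import least_squares
def proj(c,P): return cv2.projectPoints(np.array(P,float),c['rvec'],c['tvec'],np.array([[c['fx'],0,c['cx']],[0,c['fy'],c['cy']],[0,0,1]]),None)[0][:,0]
def fit(c,M,px,x0):
    M=np.array(M)/1000.
    def T(p): 
        a=p[2];return np.c_[M[:,0]*np.cos(a)-M[:,1]*np.sin(a)+p[0],M[:,0]*np.sin(a)+M[:,1]*np.cos(a)+p[1],M[:,2]]
    r=least_squares(lambda p:(proj(c,T(p))-px).ravel(),x0)
    return r.x,r.fun.reshape(-1,2)
E
python3 - <<'E'
from fit import *
c=dict(np.load('pics/top.npz')); full=lambda q:np.array(q)/3.33+[155-.35,140-.35]
W=lambda u,v,z:world(c,*full((u,v)),z)
for u,v,z in [(592,294,.03),(492,159,.03),(106,324,.027),(208,258,.027)]: print(W(u,v,z).round(3))
M=[(-57,65,30),(-57,-65,30),(68,22,30),(68,-22,30)]
px=full([(522,345),(662,242),(470,177),(515,142)])
p,r=fit(c,M,px,[.45,.03,.7]); print('mirror',p[:2].round(4),np.degrees(p[2]).round(2),r.round(1).tolist())
M=[(-35,48,27),(-35,-48,27),(50,0,27)]
for z in (27,):
  px=full([(72,268),(145,380),(208,258)])
  p,r=fit(c,M,px,[.4,.3,-1]); print('mount',p[:2].round(4),np.degrees(p[2]).round(2),r.round(1).tolist())
print('plate corners',[W(u,v,.012).round(4)[:2].tolist() for u,v in [(22,272),(127,430),(190,160),(300,315),(326,228),(278,165)]])
print('knob top',W(256,206,.142), 'jars',W(440,77,.098),W(747,380,.1),'fingertip',W(290,305,.05))
R=np.load('pics/W.npy'); k=R[(R[:,2]>.136)&(np.hypot(R[:,0]-.44,R[:,1]-.03)<.05)]; 
print('tab top',k.mean(0).round(4),len(k)); e,V=np.linalg.eigh(np.cov(k[:,:2].T)); print(np.degrees(np.arctan2(V[1],V[0])),np.sqrt(e))
k=R[(R[:,2]>.13)&(np.hypot(R[:,0]-.456,R[:,1]-.24)<.05)]; e,V=np.linalg.eigh(np.cov(k[:,:2].T)); print('knob',k.mean(0).round(4),(k.max(0)+k.min(0))/2,np.degrees(np.arctan2(V[1],V[0])),np.sqrt(e))
E
```

```text
[0.409 0.005 0.03 ]
[0.505 0.08  0.03 ]
[0.377 0.355 0.027]
[0.427 0.283 0.027]
mirror [0.4526 0.0389] 38.02 [[-0.0, 1.2], [1.0, 0.1], [-1.0, -0.6], [0.0, -0.8]]
mount [0.3979 0.3246] -54.77 [[0.1, 0.1], [0.0, -0.2], [-0.1, 0.1]]
plate corners [[0.4137, 0.4202], [0.3011, 0.3393], [0.4995, 0.3008], [0.388, 0.2165], [0.4523, 0.1994], [0.4977, 0.2361]]
knob top [0.45649867 0.24129145 0.142     ] jars [0.55262404 0.12147937 0.098     ] [ 0.35095528 -0.09283075  0.1       ] fingertip [0.39429099 0.22192979 0.05      ]
tab top [0.4446 0.0311 0.1445] 186
[-142.36761101  127.63238899] [0.00515925 0.01435753]
knob [0.4566 0.2434 0.1403] [0.45679494 0.24384108 0.13824604] [ -68.58847954 -158.58847954] [0.00577708 0.01243459]
```

Fitted poses:
- **Mirror:** (0.4526, 0.0389), yaw about 38°, so the tab is at (0.443, 0.031).
- **Mount:** (0.398, 0.3246), yaw −54.8°.
- **Knob:** about (0.456, 0.243), finger heading about −160°.

I'll turn the tool first to learn the sign of joint 6.

```bash
cat > go.py <<'E'
# usage: go.py x y z yaw : remaining shift in current tool axes and turn about tool z
import sys; from h import *
o=monitor.get_obs(); p=o['ee_pos']; y=np.radians(o['tcp_rot'][2]); t=np.array([float(a) for a in sys.argv[1:4]]); d=t-p
print('t',round(o['time'],2),'p',p.round(4),'rot',o['tcp_rot'].round(2),'q',o['q'].round(1),'F',o['wrist_force'].round(1),'T',o['torque'].round(2),'op',round(o['opening'],4))
ty=np.radians(float(sys.argv[4]))
for n,a in(('now',y),('at target yaw',ty)): print(n,'tool shift mm',(1000*np.array([d[0]*np.cos(a)+d[1]*np.sin(a),d[0]*np.sin(a)-d[1]*np.cos(a),-d[2]])).round(1))
print('turn z',((np.degrees(y-ty)+180)%360-180).round(2))
E
python3 -m handwheel '[[0,0,0,0,0,5],[0,0,0,0,0,5],[0,0,0,0,0,5],[0,0,0,0,0,5],[0,0,0,0,0,5],[0,0,0,0,0,5],[0,0,0,0,0,5],[0,0,0,0,0,5]]'
python3 go.py .4435 .0315 .25 -52
```

```text
time: 0.77
ee_pos: [0.209, -0.5086, 0.2478]
tcp_rot: [-180.0, 0.0, -17.9]
wrist_force: [0.0, 0.5, -0.8]
opening: 0.0853
t 0.77 p [ 0.209  -0.5086  0.2478] rot [-1.7996e+02  3.0000e-02 -1.7910e+01] q [-67.7   5.   10.   95.1   0.  130.2] F [ 0.   0.5 -0.8] T [-0.    0.01 -0.02] op 0.0853
now tool shift mm [  57.  -586.1   -2.2]
at target yaw tool shift mm [-281.2 -517.4   -2.2]
turn z 34.09
```

```bash
for i in 1 2 3; do :; done
python3 -m handwheel '[[0,0,0,0,0,-7],[0,0,0,0,0,-7],[0,0,0,0,0,-7],[0,0,0,0,0,-7],[0,0,0,0,0,-7],[0,0,0,0,0,-7],[0,0,0,0,0,-7],[0,0,0,0,0,-7]]' >/dev/null
python3 -m handwheel '[[0,0,0,0,0,-7],[0,0,0,0,0,-7],[0,0,0,0,0,-7],[0,0,0,0,0,-7],[0,0,0,0,0,-7],[0,0,0,0,0,-7],[0,0,0,0,0,-7],[0,0,0,0,0,-7]]' >/dev/null
python3 -m handwheel '[[0,0,0,0,0,-7],[0,0,0,0,0,-7],[0,0,0,0,0,-7],[0,0,0,0,0,-7],[0,0,0,0,0,-7],[0,0,0,0,0,-7],[0,0,0,0,0,-7],[0,0,0,0,0,-7]]' >/dev/null
python3 -m handwheel '[[0,0,0,0,0,-7],[0,0,0,0,0,-7],[0,0,0,0,0,-7],[0,0,0,0,0,-7],[0,0,0,0,0,-7],[0,0,0,0,0,-7],[0,0,0,0,0,-7],[0,0,0,0,0,-7]]'
python3 go.py .4435 .0315 .25 -52
```

```text
time: 3.43
ee_pos: [0.209, -0.5086, 0.2479]
tcp_rot: [180.0, 0.0, -153.3]
wrist_force: [0.1, 0.3, 0.2]
opening: 0.0852
t 3.43 p [ 0.209  -0.5086  0.2479] rot [ 179.96    0.   -153.32] q [-67.7   5.   10.1  95.1  -0.  -94.3] F [0.1 0.3 0.2] T [ 0.03  0.01 -0.01] op 0.0852
now tool shift mm [-452.1  377.3   -2.1]
at target yaw tool shift mm [-281.2 -517.4   -2.1]
turn z -101.32
```

```bash
python3 -m handwheel '[[-0.014,0.012,0,0,0,0],[-0.028,0.0235,0,0,0,0],[-0.028,0.0235,0,0,0,0],[-0.028,0.0235,0,0,0,0],[-0.028,0.0235,0,0,0,0],[-0.028,0.0235,0,0,0,0],[-0.028,0.0235,0,0,0,0],[-0.028,0.0235,0,0,0,0]]' >/dev/null
python3 -m handwheel '[[-0.028,0.0235,0,0,0,0],[-0.028,0.0235,0,0,0,0],[-0.028,0.0235,0,0,0,0],[-0.028,0.0235,0,0,0,0],[-0.028,0.0235,0,0,0,0],[-0.028,0.0235,0,0,0,0],[-0.028,0.0235,0,0,0,0],[-0.028,0.0235,0,0,0,0]]' >/dev/null
python3 -m handwheel '[[-0.014,0.012,0,0,0,-7],[0,0,0,0,0,-7],[0,0,0,0,0,-7],[0,0,0,0,0,-7],[0,0,0,0,0,-7],[0,0,0,0,0,-7],[0,0,0,0,0,-7],[0,0,0,0,0,-7]]' >/dev/null
python3 -m handwheel '[[0,0,0,0,0,-7],[0,0,0,0,0,-7],[0,0,0,0,0,-7],[0,0,0,0,0,-7],[0,0,0,0,0,-7],[0,0,0,0,0,-7],[0,0,0,0,0,-3],[0,0,0,0,0,0]]'
python3 go.py .4435 .0315 .25 -52
python3 - <<'E'
from h import *
o=monitor.get_obs(); c=cap('wrist'); print(c['fx'],c['cx'],c['cy'],c['tool_from_camera'])
cv2.imwrite('pics/w1.png',cv2.resize(c['img'][:,:,::-1],(800,600),interpolation=cv2.INTER_CUBIC))
E
```

```text
time: 6.1
ee_pos: [0.4434, 0.0274, 0.248]
tcp_rot: [180.0, 0.0, -52.5]
wrist_force: [0.1, -0.0, 0.5]
opening: 0.0853
t 6.1 p [0.4434 0.0274 0.248 ] rot [ 1.7997e+02  2.0000e-02 -5.2530e+01] q [   3.5   -9.4   -3.9   95.6    0.  -123.9] F [ 0.1 -0.   0.5] T [0.   0.01 0.01] op 0.0853
now tool shift mm [-3.2 -2.6 -2. ]
at target yaw tool shift mm [-3.1 -2.6 -2. ]
turn z -0.53
325.19226210127806 277.34846732299167 214.44674756570217 [[-9.03634396e-04 -9.54376968e-01 -2.98603059e-01  7.65822815e-02]
 [ 9.99999575e-01 -9.16978440e-04 -9.54139891e-05 -7.73561822e-04]
 [-1.82751654e-04 -2.98603018e-01  9.54377391e-01 -1.25957974e-01]
 [ 0.00000000e+00  0.00000000e+00  0.00000000e+00  1.00000000e+00]]
```

View pics/w1.png

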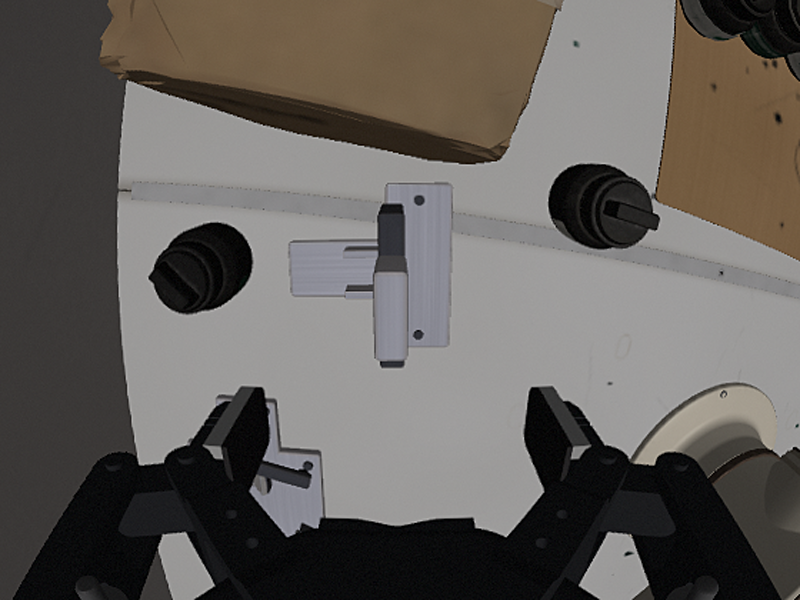

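The wrist view shows the tab top with corners at (374,272), (408,272), (405,360) and (376,360). Bar corners are at (387,183), (452,183) and (450,347), the dots at (419,200) and (418,335), and the tongue end at (290,242)–(290,295).

```bash
cat >> fit.py <<'E'
from scipy.spatial.transform import Rotation as Ro
def wworld(c,pos,rot,u,v,z):
    x,y=(u-c['cx']),(v-c['cy']); r=np.hypot(x,y); th=r/c['fx']
    d=np.array([x/r*np.sin(th),y/r*np.sin(th),np.cos(th)])
    T=c['tool_from_camera']; R=Ro.from_euler('xyz',rot,degrees=True).as_matrix()
    o=R@T[:3,3]+pos; w=R@T[:3,:3]@d
    return o+w*(z-o[2])/w[2]
E
python3 - <<'E'
from fit import *
c=dict(np.load('pics/wrist.npz')); o=monitor.get_obs()
f=lambda u,v,z: wworld(c,o['ee_pos'],o['tcp_rot'],(u+.5)*.7-.5,(v+.5)*.7-.5,z)[:2]
a=[f(*p,.146) for p in [(374,272),(408,272),(405,360),(376,360)]]
print('tab',np.mean(a,0).round(4)); ed=lambda p,q:np.degrees(np.arctan2(*(q-p)[::-1])).round(2)
print(np.round(a,4).tolist(),ed(a[0],a[3]),ed(a[1],a[2]))
b=[f(*p,.03) for p in [(452,183),(450,347),(290,242),(290,295),(419,200),(418,335)]]
print(np.round(b,4).tolist(),'bar',ed(b[0],b[1]),'tend',ed(b[2],b[3]),'dots',ed(b[4],b[5]),'axis',ed((b[0]+b[1])/2,(b[2]+b[3])/2))
ax=np.radians(38); m=(b[0]+b[1])/2; t=(b[2]+b[3])/2
print('origin from bar',m+.057*np.array([np.cos(ax),np.sin(ax)]),'from tongue',t-.068*np.array([np.cos(ax),np.sin(ax)]), 'dots mid',(b[4]+b[5])/2)
E
```

```text
tab [0.4459 0.0302]
[[0.4672, 0.016], [0.4535, 0.0057], [0.4253, 0.0448], [0.4377, 0.0542]] 127.62 125.74
[[0.4502, -0.048], [0.3703, 0.0537], [0.5208, 0.0606], [0.4973, 0.0955], [0.4616, -0.023], [0.3972, 0.0611]] bar 128.16 tend 123.92 dots 127.46 axis 37.25
origin from bar [0.45512877 0.03794835] from tongue [0.45545706 0.03613858] dots mid [0.42942588 0.01905654]
```

```bash
python3 -m handwheel '[[-0.0015,-0.0032,0.01,0,0,0],[0,0,0.018,0,0,0],[0,0,0.02,0,0,0],[0,0,0.02,0,0,0],[0,0,0.02,0,0,0],[0,0,0.018,0,0,0],[0,0,0.012,0,0,0],[0,0,0.007,0,0,0]]' >/dev/null
python3 -m handwheel '[[0,0,0,0,0,0],[0,0,0,0,0,0],[0,0,0,0,0,0],[0,0,0,0,0,0],[0,0,0,0,0,0],[0,0,0,0,0,0],[0,0,0,0,0,0],[0,0,0,0,0,0]]' -1 60
python3 go.py .445 .0305 .123 -52.5
```

```text
time: 7.48
ee_pos: [0.4457, 0.0307, 0.124]
tcp_rot: [-179.9, -0.0, -52.7]
wrist_force: [0.9, 1.0, 6.0]
opening: 0.0173
t 7.48 p [0.4457 0.0307 0.124 ] rot [-1.7991e+02 -4.0000e-02 -5.2660e+01] q [   3.9  -10.   -18.1   81.8    0.  -123.4] F [0.9 1.  6. ] T [ 0.27 -0.23 -0.05] op 0.0173
now tool shift mm [-0.3  0.7  1. ]
at target yaw tool shift mm [-0.3  0.7  1. ]
turn z -0.16
```

The tab is gripped at 17.3 mm opening. I'll lift, and refine the mount pose from the saved scene image.

```bash
python3 -m handwheel '[[0,0,-0.005,0,0,0],[0,0,-0.01,0,0,0],[0,0,-0.02,0,0,0],[0,0,-0.03,0,0,0],[0,0,-0.035,0,0,0],[0,0,-0.035,0,0,0],[0,0,-0.03,0,0,0],[0,0,-0.02,0,0,0]]'
python3 go.py .39 .33 .31 -144.5
python3 - <<'E'
from fit import *
c=dict(np.load('pics/scene.npz'))
im=c['img'][215:335,210:290,::-1]; cv2.imwrite('pics/scrop.png',cv2.resize(im,None,fx=5,fy=5,interpolation=cv2.INTER_CUBIC))
E
```

```text
time: 8.15
ee_pos: [0.4449, 0.0305, 0.3116]
tcp_rot: [-179.9, -0.1, -52.7]
wrist_force: [1.1, 0.5, -5.5]
opening: 0.0174
t 8.15 p [0.4449 0.0305 0.3116] rot [-1.7991e+02 -7.0000e-02 -5.2670e+01] q [   3.9   -7.3    5.1  102.4   -0.  -123.4] F [ 1.1  0.5 -5.5] T [-0.01 -0.09  0.  ] op 0.0174
now tool shift mm [-271.5 -138.     1.6]
at target yaw tool shift mm [-129.2  275.7    1.6]
turn z 91.83
```

View pics/scrop.png

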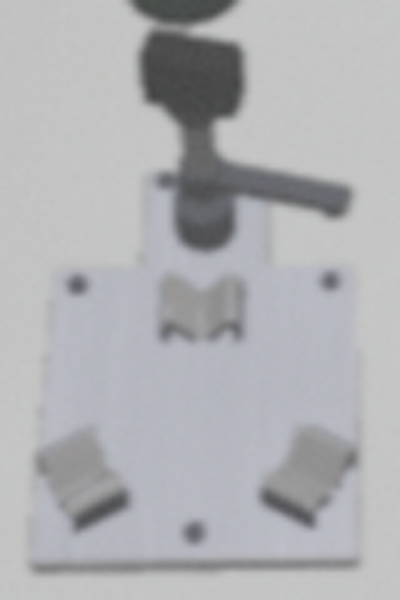

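The crop (offset 210,215; scale 5) shows grooves at (84,476), (310,475) and (202,307), the knob at (193,72) and the post base at (205,230).

Run:
```python
from fit import *
c=dict(np.load('pics/scene.npz')); full=lambda q:(np.array(q)+.5)/5-.5+[210,215]
t=dict(np.load('pics/top.npz')); ft=lambda q:(np.array(q)+.5)/3.33-.5+[155,140]
def rep(n,p,r): print(n,p[:2].round(4),np.degrees(p[2]).round(2),r.round(1).tolist())
for z in (22,27):
  M=[(-35,48,z),(-35,-48,z),(50,0,z)]
  rep('scene',*fit(c,M,full([(84,476),(310,475),(202,307)]),[.4,.3,-1]))
  rep('top',*fit(t,M,ft([(72,268),(145,380),(208,258)]),[.4,.3,-1]))
print('knob scene',world(c,*full((193,72)),.125).round(4),'top',world(t,*ft((256,207)),.142).round(4),'fingertip scene',world(c,*full((335,200)),.05).round(4))
# holes on plate: consistency between cameras
S=[(77,284),(330,279),(194,531),(165,180)]; T=[(184,180),(272,312),(83,342),(280,178)]
for s,q in zip(S,T): print('hole',world(c,*full(s),.012)[:2].round(4),world(t,*ft(q),.012)[:2].round(4))
for q in [(72,268),(145,380),(208,258),(150,300)]: print('depth z',world(t,*ft(q)).round(4))
```

```text
scene [0.3957 0.326 ] -54.72 [[-0.2, 0.2], [-0.0, -0.2], [0.2, -0.0]]
top [0.398  0.3253] -54.77 [[0.2, 0.1], [0.0, -0.3], [-0.2, 0.2]]
scene [0.3937 0.3282] -54.72 [[-0.3, 0.3], [0.1, -0.1], [0.2, -0.2]]
top [0.3979 0.3246] -54.77 [[0.1, 0.1], [0.0, -0.2], [-0.1, 0.1]]
knob scene [0.4548 0.2434 0.125 ] top [0.4558 0.2413 0.142 ] fingertip scene [0.3976 0.2199 0.05  ]
hole [0.4843 0.3029] [0.4846 0.3046]
hole [0.3902 0.2352] [0.3896 0.237 ]
hole [0.3644 0.3718] [0.364  0.3737]
hole [0.4874 0.2332] [0.4882 0.2343]
depth z [0.4176 0.3838 0.0124]
depth z [0.3377 0.3271 0.0156]
depth z [0.4277 0.2848 0.014 ]
depth z [0.3959 0.3261 0.0127]
```

```bash
python3 -m handwheel '[[0,0,0,0,0,3],[0,0,0,0,0,6],[0,0,0,0,0,7],[0,0,0,0,0,7],[0,0,0,0,0,7],[0,0,0,0,0,7],[0,0,0,0,0,6],[0,0,0,0,0,3]]'
python3 -m handwheel '[[0,0,0,0,0,3],[0,0,0,0,0,6],[0,0,0,0,0,7],[0,0,0,0,0,7],[0,0,0,0,0,7],[0,0,0,0,0,7],[0,0,0,0,0,6],[0,0,0,0,0,3]]' >/dev/null
python3 go.py .391 .334 .31 -144.5
```

```text
time: 8.82
ee_pos: [0.4447, 0.0304, 0.3083]
tcp_rot: [179.9, -0.0, -99.0]
wrist_force: [-0.2, 0.9, -4.8]
opening: 0.0175
t 9.48 p [0.4447 0.0305 0.3084] rot [ 1.7997e+02 -7.0000e-02 -1.4501e+02] q [  3.9  -7.3   4.8 102.2  -0.  -31.1] F [ 0.9 -0.4 -5.1] T [ 0.03 -0.01 -0.02] op 0.0171
now tool shift mm [-130.   279.5   -1.6]
at target yaw tool shift mm [-132.5  278.3   -1.6]
turn z -0.51
```

```bash
python3 -m handwheel '[[-0.006,0.013,0,0,0,-0.3],[-0.012,0.025,0,0,0,0],[-0.014,0.03,0,0,0,0],[-0.014,0.03,0,0,0,0],[-0.014,0.03,0,0,0,0],[-0.014,0.03,0,0,0,0],[-0.014,0.03,0,0,0,0],[-0.014,0.03,0,0,0,0]]' >/dev/null
python3 -m handwheel '[[-0.014,0.03,0,0,0,0],[-0.009,0.02,0,0,0,0],[-0.004,0.01,0,0,0,0],[0,0,0,0,0,0],[0,0,0,0,0,0],[0,0,0,0,0,0],[0,0,0,0,0,0],[0,0,0,0,0,0]]'
python3 go.py .3904 .3348 .16 -144.7
```

```text
time: 10.82
ee_pos: [0.3884, 0.3307, 0.3085]
tcp_rot: [-180.0, 0.0, -144.4]
wrist_force: [0.0, 0.1, -4.8]
opening: 0.0173
t 10.82 p [0.3884 0.3307 0.3085] rot [-1.7999e+02  1.0000e-02 -1.4444e+02] q [ 40.4   1.3  13.  101.7  -0.    4.9] F [ 0.   0.1 -4.8] T [ 0.    0.02 -0.01] op 0.0173
now tool shift mm [ -4.    2.1 148.5]
at target yaw tool shift mm [ -4.    2.1 148.5]
turn z 0.26
```

```bash
python3 -m handwheel '[[-0.002,0.001,0.01,0,0,0.26],[-0.002,0.001,0.02,0,0,0],[0,0,0.026,0,0,0],[0,0,0.026,0,0,0],[0,0,0.024,0,0,0],[0,0,0.02,0,0,0],[0,0,0.01,0,0,0],[0,0,0.005,0,0,0]]'
python3 go.py .3904 .3348 .1434 -144.7
python3 - <<'E'
from fit import *
c=cap('scene'); cv2.imwrite('pics/s2.png',cv2.resize(c['img'][190:340,200:300,::-1],None,fx=4,fy=4,interpolation=cv2.INTER_CUBIC))
E
```

```text
time: 11.48
ee_pos: [0.3897, 0.3348, 0.1652]
tcp_rot: [-180.0, -0.1, -144.7]
wrist_force: [0.2, 0.1, -6.6]
opening: 0.0173
t 11.48 p [0.3897 0.3348 0.1652] rot [-1.7998e+02 -1.5000e-01 -1.4466e+02] q [40.7 -0.7 -5.  85.9 -0.   5.3] F [ 0.2  0.1 -6.6] T [-0.05  0.06 -0.03] op 0.0173
now tool shift mm [-0.6 -0.4 21.8]
at target yaw tool shift mm [-0.6 -0.4 21.8]
turn z 0.04
```

View pics/s2.png

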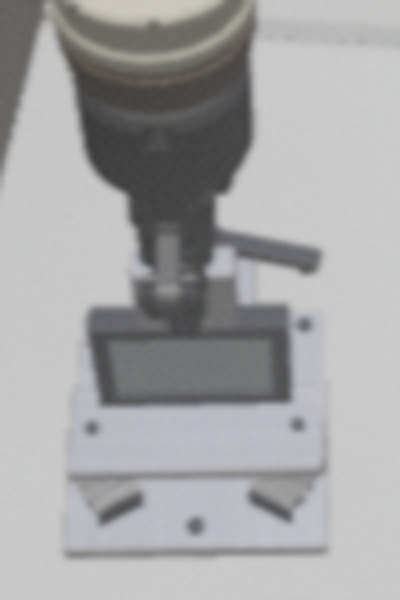

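The mirror hangs level over the mount, with the bar dots at (91,428) and (298,425) in the crop. I'll compare those with the seats in the same camera.

Run:
```python
from fit import *
c=dict(np.load('pics/scene.npz')); f=lambda q:(np.array(q)+.5)/4-.5+[200,190]
g=lambda q:(np.array(q)+.5)/5-.5+[210,215]
a,b=[world(c,*f(q),.0712)[:2] for q in [(91,428),(298,425)]]
print('dots',a,b,'mid',(a+b)/2,np.degrees(np.arctan2(*(a-b)[::-1]))-90,np.linalg.norm(a-b))
o=(a+b)/2+.035*np.array([np.cos(np.radians(-54.7)),np.sin(np.radians(-54.7))]); print('origin (scene cam)',o)
for z in (.012,.02): 
  s=[world(c,*g(q),z)[:2] for q in [(84,476),(310,475),(202,307)]]; print(z,(s[0]+s[1])/2, s[2])
```

```text
dots [0.41915845 0.38197537] [0.33298487 0.32081661] mid [0.37607166 0.35139599] -54.63607050119732 0.10567062256087825
origin (scene cam) [0.39629668 0.32283118]
0.012 [0.37924096 0.35023397] [0.42942457 0.28055521]
0.02 [0.37612063 0.35359117] [0.42583756 0.28456038]
```

```bash
python3 -m handwheel '[[-0.0005,0,0.003,0,0,0],[0,0,0.003,0,0,0],[0,0,0.003,0,0,0],[0,0,0.003,0,0,0],[0,0,0.002,0,0,0],[0,0,0.001,0,0,0],[0,0,0.001,0,0,0],[0,0,0,0,0,0]]'
python3 -m handwheel '[[0,0,0.001,0,0,0],[0,0,0.001,0,0,0],[0,0,0.0005,0,0,0],[0,0,0.0005,0,0,0],[0,0,0,0,0,0],[0,0,0,0,0,0],[0,0,0,0,0,0],[0,0,0,0,0,0]]'
python3 go.py .3904 .3348 .1434 -144.7
```

```text
time: 12.2
ee_pos: [0.3905, 0.3359, 0.1512]
tcp_rot: [180.0, -0.0, -144.6]
wrist_force: [0.2, -0.8, -5.7]
opening: 0.0171
time: 12.87
ee_pos: [0.3906, 0.3359, 0.1483]
tcp_rot: [180.0, 0.0, -144.6]
wrist_force: [0.1, 0.1, -5.8]
opening: 0.0172
t 12.87 p [0.3906 0.3359 0.1483] rot [ 180.      0.   -144.62] q [40.7 -0.6 -6.7 83.9  0.   5.3] F [ 0.1  0.1 -5.8] T [0.05 0.02 0.03] op 0.0172
now tool shift mm [ 0.8 -0.8  4.9]
at target yaw tool shift mm [ 0.8 -0.8  4.9]
turn z 0.08
```

```bash
python3 -m handwheel '[[0.0004,-0.0004,0.0005,0,0,0],[0.0004,-0.0004,0.0005,0,0,0],[0,0,0.0005,0,0,0],[0,0,0.0005,0,0,0],[0,0,0,0,0,0],[0,0,0,0,0,0],[0,0,0,0,0,0],[0,0,0,0,0,0]]'
python3 -m handwheel '[[0,0,0.0005,0,0,0],[0,0,0.0005,0,0,0],[0,0,0,0,0,0],[0,0,0,0,0,0],[0,0,0,0,0,0],[0,0,0,0,0,0],[0,0,0,0,0,0],[0,0,0,0,0,0]]'
python3 go.py .3904 .3348 .1434 -144.7
```

```text
time: 13.53
ee_pos: [0.3904, 0.3348, 0.1463]
tcp_rot: [180.0, 0.0, -144.6]
wrist_force: [0.2, -0.4, -4.2]
opening: 0.0174
time: 14.2
ee_pos: [0.3904, 0.3348, 0.1453]
tcp_rot: [-180.0, 0.0, -144.6]
wrist_force: [1.0, 0.6, -5.6]
opening: 0.0173
t 14.2 p [0.3904 0.3348 0.1453] rot [-1.8000e+02  1.0000e-02 -1.4463e+02] q [40.6 -0.7 -7.2 83.5 -0.   5.2] F [ 1.   0.6 -5.6] T [ 0.   -0.18 -0.05] op 0.0173
now tool shift mm [0.  0.  1.9]
at target yaw tool shift mm [0.  0.  1.9]
turn z 0.07
```

A side force has appeared along the mount's +y, so I'll ease 1 mm that way and keep lowering.

```bash
python3 -m handwheel '[[-0.0005,0,0,0,0,0],[-0.0005,0,0,0,0,0],[0,0,0.0005,0,0,0],[0,0,0.0005,0,0,0],[0,0,0,0,0,0],[0,0,0,0,0,0],[0,0,0,0,0,0],[0,0,0,0,0,0]]'
python3 go.py .3904 .3348 .1434 -144.7
```

```text
time: 14.87
ee_pos: [0.3913, 0.3354, 0.1444]
tcp_rot: [-180.0, 0.0, -144.6]
wrist_force: [1.8, -0.3, -3.4]
opening: 0.0174
t 14.87 p [0.3913 0.3354 0.1444] rot [-1.7999e+02  2.0000e-02 -1.4463e+02] q [40.6 -0.6 -7.1 83.4 -0.   5.2] F [ 1.8 -0.3 -3.4] T [-0.12 -0.5  -0.12] op 0.0174
now tool shift mm [1.1 0.1 1. ]
at target yaw tool shift mm [1.1 0.1 1. ]
turn z 0.07
```

```bash
python3 -m handwheel '[[-0.0004,-0.0004,0,0,0,0],[-0.0004,-0.0004,0,0,0,0],[0,0,0.0004,0,0,0],[0,0,0.0004,0,0,0],[0,0,0,0,0,0],[0,0,0,0,0,0],[0,0,0,0,0,0],[0,0,0,0,0,0]]'
python3 go.py .3904 .3348 .1434 -144.7
```

```text
time: 15.53
ee_pos: [0.3923, 0.3351, 0.1436]
tcp_rot: [-180.0, -0.0, -144.6]
wrist_force: [-1.7, -2.1, -1.3]
opening: 0.0171
t 15.53 p [0.3923 0.3351 0.1436] rot [-1.8000e+02 -1.0000e-02 -1.4463e+02] q [40.5 -0.5 -7.1 83.4  0.   5.1] F [-1.7 -2.1 -1.3] T [-0.43  0.37 -0.16] op 0.0171
now tool shift mm [1.7 0.8 0.2]
at target yaw tool shift mm [1.7 0.8 0.2]
turn z 0.07
```

```bash
python3 -m handwheel '[[0.0005,-0.0002,0,0,0,0],[0,0,0.0003,0,0,0],[0,0,0,0,0,0],[0,0,0,0,0,0],[0,0,0,0,0,0],[0,0,0,0,0,0],[0,0,0,0,0,0],[0,0,0,0,0,0]]'
python3 go.py .3904 .3348 .1434 -144.7
```

```text
time: 16.2
ee_pos: [0.3921, 0.3349, 0.1435]
tcp_rot: [180.0, 0.0, -144.6]
wrist_force: [-2.0, 0.4, 3.6]
opening: 0.0174
t 16.2 p [0.3921 0.3349 0.1435] rot [ 1.7999e+02  3.0000e-02 -1.4462e+02] q [40.5 -0.6 -7.2 83.3  0.   5.1] F [-2.   0.4  3.6] T [-0.11  0.28 -0.14] op 0.0174
now tool shift mm [1.5 0.9 0.1]
at target yaw tool shift mm [1.5 0.9 0.1]
turn z 0.08
```

```bash
python3 -m handwheel '[[0,0,0,0,0,0],[0,0,0,0,0,0],[0,0,0,0,0,0],[0,0,0,0,0,0],[0,0,0,0,0,0],[0,0,0,0,0,0],[0,0,0,0,0,0],[0,0,0,0,0,0]]' 0.4
python3 -m handwheel '[[0,0,-0.005,0,0,0],[0,0,-0.01,0,0,0],[0,0,-0.02,0,0,0],[0,0,-0.03,0,0,0],[0,0,-0.03,0,0,0],[0,0,-0.02,0,0,0],[0,0,-0.015,0,0,0],[0,0,-0.01,0,0,0]]' 1
python3 go.py .4562 .2425 .25 -160
python3 - <<'E'
from fit import *
c=cap('scene'); cv2.imwrite('pics/s3.png',cv2.resize(c['img'][190:340,200:300,::-1],None,fx=4,fy=4,interpolation=cv2.INTER_CUBIC))
c=cap('wrist'); cv2.imwrite('pics/w3.png',cv2.resize(c['img'][:,:,::-1],(800,600),interpolation=cv2.INTER_CUBIC))
E
```

```text
time: 16.87
ee_pos: [0.392, 0.3347, 0.1432]
tcp_rot: [180.0, -0.0, -144.6]
wrist_force: [0.2, 0.1, -0.7]
opening: 0.0595
time: 17.53
ee_pos: [0.3923, 0.3349, 0.2862]
tcp_rot: [180.0, 0.2, -144.6]
wrist_force: [0.3, 0.4, 0.1]
opening: 0.0855
t 17.53 p [0.3923 0.3349 0.2862] rot [ 179.99    0.18 -144.63] q [40.5  1.1 10.3 99.  -0.   5.1] F [0.3 0.4 0.1] T [ 0.01 -0.04  0.01] op 0.0855
now tool shift mm [   1.4 -112.4   36.2]
at target yaw tool shift mm [ -28.5 -108.7   36.2]
turn z 15.37
```

View pics/s3.png

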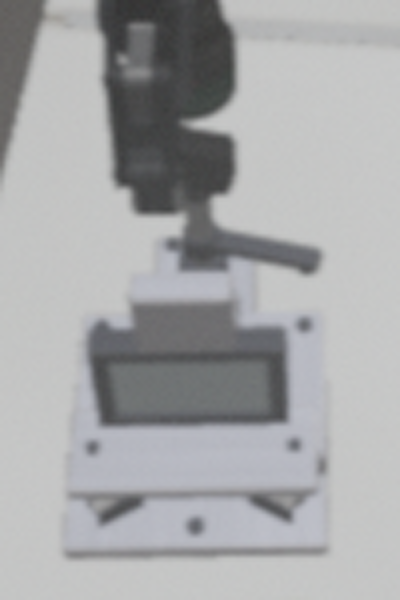

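View pics/w3.png

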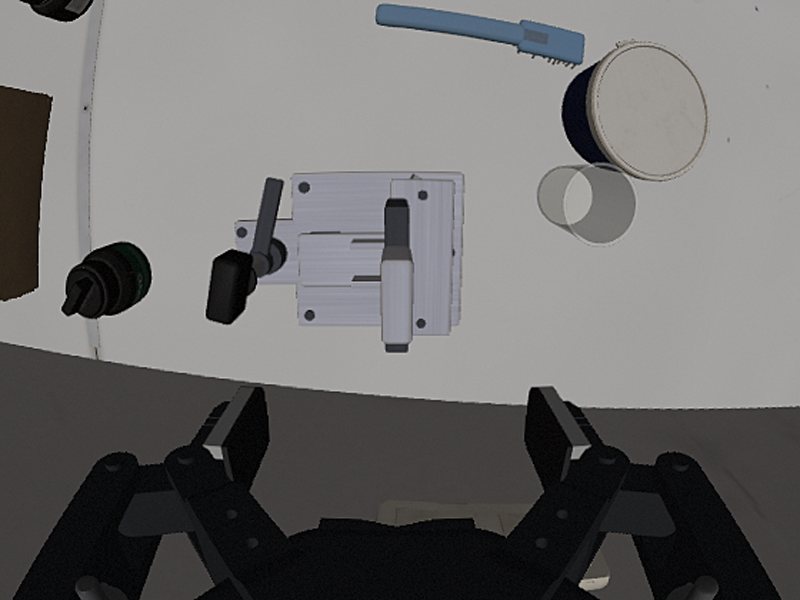

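The mirror sits on the mount with the balls in the grooves. In the wrist view the knob is at (230,285), the finger tip at (273,182), and the foot corners at (390,180) and (452,335). I'll use the wrist depth to check the foot is level and to locate the knob.

```bash
cat >> fit.py <<'E'
def wcloud(c,pos,rot):
    v,u=np.mgrid[0:420,0:560]; x,y=u-c['cx'],v-c['cy']; r=np.hypot(x,y)+1e-9; th=r/c['fx']; d=c['depth']
    P=np.stack([x/r*np.tan(th)*d,y/r*np.tan(th)*d,d],-1)
    T=c['tool_from_camera']; R=Ro.from_euler('xyz',rot,degrees=True).as_matrix()
    return (P@T[:3,:3].T+T[:3,3])@R.T+pos
E
python3 - <<'E'
from fit import *
c=dict(np.load('pics/wrist.npz')); o=monitor.get_obs(); W=wcloud(c,o['ee_pos'],o['tcp_rot'])
K=W[150:245,130:210].reshape(-1,3); k=K[(K[:,2]>.135)&(K[:,2]<.16)]
e,V=np.linalg.eigh(np.cov(k[:,:2].T)); rc=cv2.minAreaRect(k[:,:2].astype(np.float32)*1000)
print('knob top',k.mean(0).round(4),len(k),np.degrees(np.arctan2(V[1,1],V[0,1])).round(1),rc)
def pl(us,vs):
    p=np.concatenate([W[int(v*.7)-3:int(v*.7)+4,int(u*.7)-3:int(u*.7)+4].reshape(-1,3) for u,v in zip(us,vs)])
    s=np.linalg.lstsq(np.c_[p[:,:2]-p[:,:2].mean(0),np.ones(len(p))],p[:,2],rcond=None)[0]; print('slopes deg',np.degrees(s[:2]).round(2),'z',s[2].round(4))
pl([435,435,435,320,320],[215,260,310,260,270]); pl([330,330,310,460],[185,310,305,0+200])
f=lambda u,v,z: wworld(c,o['ee_pos'],o['tcp_rot'],(u+.5)*.7-.5,(v+.5)*.7-.5,z)[:2]
a=[f(*p,.0494) for p in [(453,181),(450,335),(299,236),(302,286),(422,195),(421,324)]]
print(np.round(a,4).tolist(),[np.degrees(np.arctan2(*(q-p)[::-1])).round(1) for p,q in ((a[0],a[1]),(a[4],a[5]),(a[2],a[3]),((a[0]+a[1])/2,(a[2]+a[3])/2))])
p1,p2=f(273,182,.05),f(263,262,.05); print('finger',p1,p2,np.degrees(np.arctan2(*(p1-p2)[::-1])))
E
```

```text
knob top [0.4553 0.2444 0.14  ] 908 -158.5 ((456.9755859375, 243.7622528076172), (43.056827545166016, 20.23004150390625), 22.653532028198242)
slopes deg [-8.51 -5.83] z 0.0491
slopes deg [ 0.39 -1.  ] z 0.0102
[[0.3157, 0.3338], [0.4185, 0.4081], [0.4209, 0.2596], [0.4543, 0.2839], [0.3388, 0.3208], [0.4247, 0.3824]] [np.float64(35.8), np.float64(35.6), np.float64(35.9), np.float64(-54.6)]
finger [0.39621889 0.21831559] [0.4557725  0.24605083] -155.0277184037524
```

```bash
python3 -m handwheel '[[0,-0.01,0,0,0,0],[0,-0.02,0,0,0,0],[0,-0.025,0,0,0,0],[0,-0.025,0,0,0,0],[0,-0.02,0,0,0,0],[0,-0.012,0,0,0,0],[0,0,0.03,0,0,6.3],[0,0,0.03,0,0,6.3]]'
python3 -m handwheel '[[0,0,0.01,0,0,0],[0,0,0,0,0,0],[0,0,0,0,0,0],[0,0,0,0,0,0],[0,0,0,0,0,0],[0,0,0,0,0,0],[0,0,0,0,0,0],[0,0,0,0,0,0]]' >/dev/null
python3 go.py .457 .2438 .128 -157.35
python3 - <<'E'
from fit import *
W=None; c=dict(np.load('pics/wrist.npz'))
W=wcloud(c,np.array([.3923,.3349,.2862]),[179.99,.18,-144.63]).reshape(-1,3)
a=np.radians(-54.7); o=np.array([.3989,.325]); L=(W[:,:2]-o)@np.array([[np.cos(a),-np.sin(a)],[np.sin(a),np.cos(a)]])
m=(W[:,2]>.04)&(W[:,2]<.06)&(((L[:,0]>-52)&(L[:,0]<-25*1e9))|((L[:,0]>-.052)&(L[:,0]<-.026)&(abs(L[:,1])<.06))|((L[:,0]>.03)&(L[:,0]<.064)&(abs(L[:,1])<.018)))
p=np.c_[L[m],W[m,2]]; A=np.c_[p[:,:2],np.ones(len(p))]; s=np.linalg.lstsq(A,p[:,2],rcond=None)[0]
print(len(p),'slopes x,y deg',np.degrees(s[:2]).round(2),'z0',s[2].round(4),'resid',np.std(A@s-p[:,2]).round(4))
for nm,q in (('bar+y',p[(p[:,0]<0)&(p[:,1]>.03)]),('bar-y',p[(p[:,0]<0)&(p[:,1]<-.03)]),('tongue',p[p[:,0]>0])): print(nm,len(q),np.median(q[:,2]).round(4))
E
```

```text
time: 18.3
ee_pos: [0.4578, 0.2426, 0.2228]
tcp_rot: [180.0, 0.1, -157.6]
wrist_force: [0.0, 0.4, -1.0]
opening: 0.0855
t 18.97 p [0.457  0.2436 0.2137] rot [ 1.8000e+02  4.0000e-02 -1.5719e+02] q [28.1 -0.1  1.  91.  -0.   5.3] F [ 0.9  0.1 -0.4] T [0.02 0.02 0.02] op 0.0851
now tool shift mm [-0.1  0.2 85.7]
at target yaw tool shift mm [-0.1  0.2 85.7]
turn z 0.16
3174 slopes x,y deg [ 0.02 -0.05] z0 0.0487 resid 0.0009
bar+y 528 0.0486
bar-y 616 0.0486
tongue 880 0.0487
```

The foot is level to within 0.05°, so all three balls are home. Now I'll descend on the knob and grip it.

```bash
python3 -m handwheel '[[0,0,0.007,0,0,0],[0,0,0.014,0,0,0],[0,0,0.015,0,0,0],[0,0,0.015,0,0,0],[0,0,0.014,0,0,0],[0,0,0.01,0,0,0],[0,0,0.007,0,0,0],[0,0,0.003,0,0,0]]'
python3 -m handwheel '[[0,0,0,0,0,0],[0,0,0,0,0,0],[0,0,0,0,0,0],[0,0,0,0,0,0],[0,0,0,0,0,0],[0,0,0,0,0,0],[0,0,0,0,0,0],[0,0,0,0,0,0]]' -1 40
python3 go.py .457 .2438 .128 -157.35
```

```text
time: 19.63
ee_pos: [0.4565, 0.2432, 0.127]
tcp_rot: [-180.0, -0.1, -157.2]
wrist_force: [-0.2, 0.3, -0.5]
opening: 0.0856
time: 20.3
ee_pos: [0.4571, 0.2436, 0.1288]
tcp_rot: [180.0, 0.1, -157.2]
wrist_force: [-0.9, 1.1, 4.7]
opening: 0.0198
t 20.3 p [0.4571 0.2436 0.1288] rot [ 1.7999e+02  6.0000e-02 -1.5722e+02] q [28.1 -0.1 -8.4 81.7  0.   5.3] F [-0.9  1.1  4.7] T [ 0.11  0.12 -0.01] op 0.0198
now tool shift mm [0.  0.2 0.8]
at target yaw tool shift mm [0.  0.2 0.8]
turn z 0.13
```

```bash
python3 -m handwheel '[[0,0,-0.002,0,0,0],[0,0,-0.003,0,0,0],[0,0,-0.004,0,0,0],[0,0,-0.005,0,0,0],[0,0,-0.004,0,0,0],[0,0,-0.003,0,0,0],[0,0,-0.002,0,0,0],[0,0,-0.001,0,0,0]]'
python3 go.py .457 .2438 .128 125.4
```

```text
time: 20.97
ee_pos: [0.4568, 0.2434, 0.1525]
tcp_rot: [180.0, 0.0, -157.2]
wrist_force: [0.1, 0.9, -3.7]
opening: 0.0193
t 20.97 p [0.4568 0.2434 0.1525] rot [ 179.99    0.   -157.23] q [28.  -0.3 -6.  84.3  0.   5.3] F [ 0.1  0.9 -3.7] T [ 0.37  0.04 -0.01] op 0.0193
now tool shift mm [-0.3  0.3 24.5]
at target yaw tool shift mm [ 0.2  0.3 24.5]
turn z 77.37
```

```bash
python3 -m handwheel '[[0,0,0,0,0,3],[0,0,0,0,0,5],[0,0,0,0,0,6],[0,0,0,0,0,6],[0,0,0,0,0,6],[0,0,0,0,0,6],[0,0,0,0,0,5],[0,0,0,0,0,3]]'
python3 go.py .457 .2438 .1525 125.4
```

```text
time: 21.63
ee_pos: [0.4569, 0.2436, 0.1526]
tcp_rot: [180.0, 0.0, 162.5]
wrist_force: [0.2, 2.2, -1.1]
opening: 0.0192
t 21.63 p [0.4569 0.2436 0.1526] rot [1.7996e+02 1.0000e-02 1.6251e+02] q [28.1 -0.3 -6.  84.3  0.  45.6] F [ 0.2  2.2 -1.1] T [0.55 0.16 0.02] op 0.0192
now tool shift mm [-0.1  0.2  0.1]
at target yaw tool shift mm [0.1 0.2 0.1]
turn z 37.11
```

```bash
python3 -m handwheel '[[0,0,0,0,0,3],[0,0,0,0,0,5],[0,0,0,0,0,6],[0,0,0,0,0,6],[0,0,0,0,0,6],[0,0,0,0,0,6],[0,0,0,0,0,4],[0,0,0,0,0,1]]' >/dev/null
python3 -m handwheel '[[0,0,0,0,0,0],[0,0,0,0,0,0],[0,0,0,0,0,0],[0,0,0,0,0,0],[0,0,0,0,0,0],[0,0,0,0,0,0],[0,0,0,0,0,0],[0,0,0,0,0,0]]'
python3 go.py .457 .2438 .1525 125.4
python3 - <<'E'
from fit import *
c=cap('scene'); cv2.imwrite('pics/s4.png',cv2.resize(c['img'][190:340,200:300,::-1],None,fx=4,fy=4,interpolation=cv2.INTER_CUBIC))
E
```

```text
time: 22.97
ee_pos: [0.457, 0.2436, 0.1523]
tcp_rot: [180.0, -0.0, 125.8]
wrist_force: [0.4, 4.3, 1.8]
opening: 0.0194
t 22.97 p [0.457  0.2436 0.1523] rot [ 1.7997e+02 -1.0000e-02  1.2579e+02] q [28.1 -0.3 -6.  84.3  0.  82.3] F [0.4 4.3 1.8] T [ 1.1  -0.08  0.  ] op 0.0194
now tool shift mm [ 0.2  0.2 -0.2]
at target yaw tool shift mm [ 0.2  0.2 -0.2]
turn z 0.39
```

View pics/s4.png

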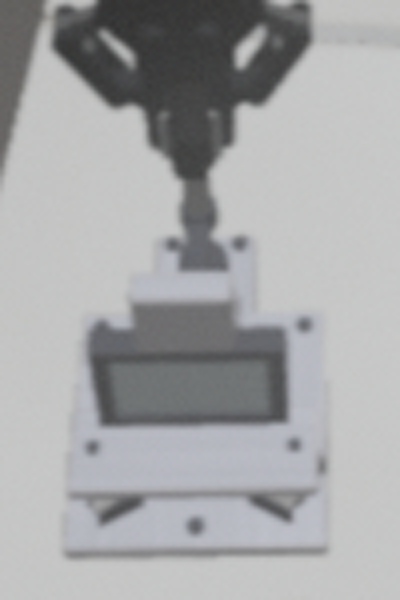

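The finger points at the mirror over the tongue. Now I'll push the knob down.

```bash
python3 -m handwheel '[[0,0,0.001,0,0,0.35],[0,0,0.002,0,0,0],[0,0,0.003,0,0,0],[0,0,0.003,0,0,0],[0,0,0.003,0,0,0],[0,0,0.002,0,0,0],[0,0,0.001,0,0,0],[0,0,0,0,0,0]]'
python3 -m handwheel '[[0,0,0.0005,0,0,0],[0,0,0.0005,0,0,0],[0,0,0.0005,0,0,0],[0,0,0,0,0,0],[0,0,0,0,0,0],[0,0,0,0,0,0],[0,0,0,0,0,0],[0,0,0,0,0,0]]'
python3 go.py .457 .2438 .1348 125.4
```

```text
time: 23.68
ee_pos: [0.4569, 0.2435, 0.1365]
tcp_rot: [-180.0, -0.0, 125.4]
wrist_force: [2.5, 5.9, -1.9]
opening: 0.0192
time: 24.35
ee_pos: [0.4569, 0.2435, 0.1353]
tcp_rot: [180.0, -0.0, 125.4]
wrist_force: [1.8, 4.8, 0.6]
opening: 0.0196
t 24.35 p [0.4569 0.2435 0.1353] rot [ 1.8000e+02 -1.0000e-02  1.2543e+02] q [28.  -0.2 -7.7 82.4  0.  82.6] F [1.8 4.8 0.6] T [ 1.38 -0.28 -0.01] op 0.0196
now tool shift mm [0.2 0.2 0.5]
at target yaw tool shift mm [0.2 0.2 0.5]
turn z 0.03
```

```bash
python3 -m handwheel '[[0,0,0.0003,0,0,0],[0,0,0.0003,0,0,0],[0,0,0.0002,0,0,0],[0,0,0,0,0,0],[0,0,0,0,0,0],[0,0,0,0,0,0],[0,0,0,0,0,0],[0,0,0,0,0,0]]'
python3 -m handwheel '[[0,0,0.0003,0,0,0],[0,0,0.0002,0,0,0],[0,0,0,0,0,0],[0,0,0,0,0,0],[0,0,0,0,0,0],[0,0,0,0,0,0],[0,0,0,0,0,0],[0,0,0,0,0,0]]'
```

```text
time: 25.02
ee_pos: [0.4569, 0.2435, 0.1346]
tcp_rot: [180.0, -0.0, 125.4]
wrist_force: [0.6, 5.4, 1.1]
opening: 0.0194
time: 25.68
ee_pos: [0.4569, 0.2435, 0.1341]
tcp_rot: [180.0, -0.0, 125.4]
wrist_force: [1.0, 6.6, 1.0]
opening: 0.0196
```

```bash
python3 -m handwheel '[[0,0,0.0005,0,0,0],[0,0,0,0,0,0],[0,0,0,0,0,0],[0,0,0,0,0,0],[0,0,0,0,0,0],[0,0,0,0,0,0],[0,0,0,0,0,0],[0,0,0,0,0,0]]'
python3 -m handwheel '[[0,0,0.0005,0,0,0],[0,0,0,0,0,0],[0,0,0,0,0,0],[0,0,0,0,0,0],[0,0,0,0,0,0],[0,0,0,0,0,0],[0,0,0,0,0,0],[0,0,0,0,0,0]]'
```

```text
time: 26.35
ee_pos: [0.457, 0.2434, 0.1339]
tcp_rot: [180.0, 0.0, 125.4]
wrist_force: [2.0, 4.2, 0.9]
opening: 0.0194
time: 27.02
ee_pos: [0.457, 0.2434, 0.1337]
tcp_rot: [180.0, 0.0, 125.4]
wrist_force: [2.7, 4.0, 5.9]
opening: 0.0194
```

```bash
python3 -m handwheel '[[0,0,0.0004,0,0,0],[0,0,0,0,0,0],[0,0,0,0,0,0],[0,0,0,0,0,0],[0,0,0,0,0,0],[0,0,0,0,0,0],[0,0,0,0,0,0],[0,0,0,0,0,0]]'
python3 -m handwheel '[[0,0,0,0,0,0],[0,0,0,0,0,0],[0,0,0,0,0,0],[0,0,0,0,0,0],[0,0,0,0,0,0],[0,0,0,0,0,0],[0,0,0,0,0,0],[0,0,0,0,0,0]]'
```

```text
time: 27.68
ee_pos: [0.4571, 0.2434, 0.1335]
tcp_rot: [180.0, 0.0, 125.4]
wrist_force: [1.8, 2.8, 7.0]
opening: 0.0192
time: 28.35
ee_pos: [0.4571, 0.2433, 0.1335]
tcp_rot: [180.0, 0.0, 125.4]
wrist_force: [1.1, 2.5, 6.8]
opening: 0.0192
```

The force has risen to 7 N with travel stopped, so the pad is bearing. I'll release, rise and look.

```bash
python3 -m handwheel '[[0,0,0,0,0,0],[0,0,0,0,0,0],[0,0,0,0,0,0],[0,0,0,0,0,0],[0,0,0,0,0,0],[0,0,0,0,0,0],[0,0,0,0,0,0],[0,0,0,0,0,0]]' 1
python3 -m handwheel '[[0,0,-0.005,0,0,0],[0,0,-0.01,0,0,0],[0,0,-0.02,0,0,0],[0,0,-0.03,0,0,0],[0,0,-0.03,0,0,0],[0,0,-0.03,0,0,0],[0,0,-0.02,0,0,0],[0,0,-0.01,0,0,0]]'
python3 -m handwheel '[[-0.015,0,0,0,0,0],[-0.015,0,0,0,0,0],[-0.015,0,0,0,0,0],[-0.015,0,0,0,0,0],[-0.01,0,0,0,0,0],[0,0,0,0,0,0],[0,0,0,0,0,0],[0,0,0,0,0,0]]'
python3 - <<'E'
from fit import *
o=monitor.get_obs(); c=cap('wrist'); cv2.imwrite('pics/w5.png',cv2.resize(c['img'][:,:,::-1],(800,600),interpolation=cv2.INTER_CUBIC))
W=wcloud(c,o['ee_pos'],o['tcp_rot']).reshape(-1,3)
k=W[(np.hypot(W[:,0]-.457,W[:,1]-.2436)<.03)&(W[:,2]>.138)&(W[:,2]<.18)]
print(o['ee_pos'],o['tcp_rot'],'knob',len(k),np.median(k[:,2]),cv2.minAreaRect((k[:,:2]*1000).astype(np.float32)))
a=np.radians(-54.7); og=np.array([.3989,.325]); L=(W[:,:2]-og)@np.array([[np.cos(a),-np.sin(a)],[np.sin(a),np.cos(a)]])
for nm,m in (('bar+y',(L[:,0]>-.052)&(L[:,0]<-.026)&(L[:,1]>.03)&(L[:,1]<.06)),('bar-y',(L[:,0]>-.052)&(L[:,0]<-.026)&(L[:,1]<-.03)&(L[:,1]>-.06)),('tongue',(L[:,0]>.03)&(L[:,0]<.064)&(abs(L[:,1])>.013)&(abs(L[:,1])<.019))):
    q=W[m&(W[:,2]>.04)&(W[:,2]<.058),2]; print(nm,len(q),np.median(q).round(4) if len(q) else '')
f=(W[:,2]>.052)&(W[:,2]<.075)&(L[:,0]>.03)&(L[:,0]<.075)&(abs(L[:,1])<.03)
print('finger',f.sum(),np.median(L[f,1]).round(4),np.polyfit(L[f,0],L[f,1],1), L[f].min(0),L[f].max(0),np.median(W[f,2]))
E
```

```text
time: 29.02
ee_pos: [0.4568, 0.2433, 0.133]
tcp_rot: [-180.0, 0.0, 125.4]
wrist_force: [0.1, -0.4, -0.3]
opening: 0.0851
time: 29.68
ee_pos: [0.4572, 0.2436, 0.2924]
tcp_rot: [179.7, 0.0, 125.4]
wrist_force: [0.6, 0.7, -0.4]
opening: 0.0854
time: 30.35
ee_pos: [0.4972, 0.1867, 0.2882]
tcp_rot: [180.0, -0.0, 125.4]
wrist_force: [-0.4, -0.3, -0.4]
opening: 0.0856
[0.49717344 0.18673822 0.28822835] [ 1.79990906e+02 -1.12440211e-02  1.25425732e+02] knob 1259 0.14663369745251797 ((457.95330810546875, 243.7339630126953), (20.129318237304688, 43.876304626464844), 36.83367919921875)
bar+y 0 
bar-y 1 0.0499
tongue 299 0.0492
finger 528 0.0005 [ 0.04736596 -0.00236436] [ 0.0305816  -0.00695835] [0.07351805 0.00791795] 0.06423144077949042
```

View pics/w5.png

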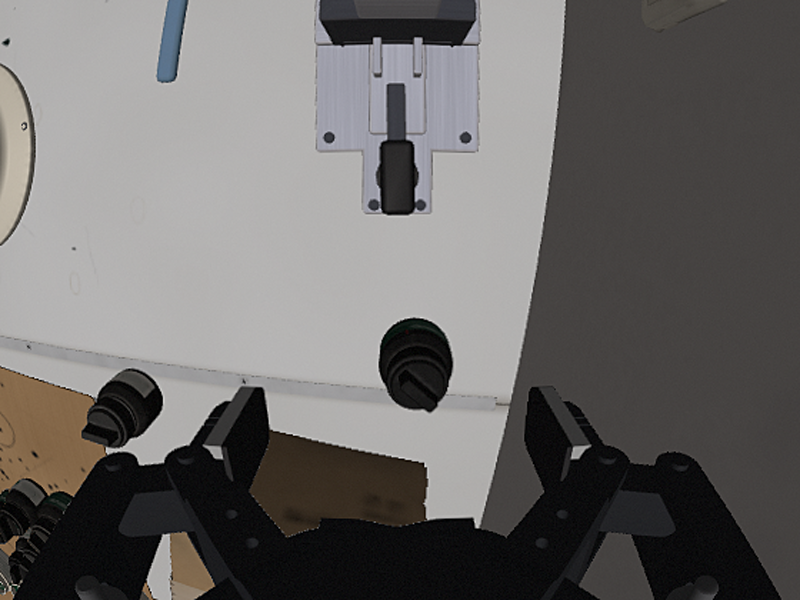

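The wrist view shows the finger (tip at (396,85)) centred on the tongue (370–425, middle 397). The knob is at (398,177) and both jars are standing. One last numeric check against the earlier scene pictures, then I hand in.

Run:
```python
from fit import *
c=cap('scene'); a=cv2.cvtColor(cv2.imread('pics/s4.png'),cv2.COLOR_BGR2GRAY).astype(np.float32)
b=cv2.cvtColor(cv2.resize(c['img'][190:340,200:300,::-1],None,fx=4,fy=4,interpolation=cv2.INTER_CUBIC),cv2.COLOR_BGR2GRAY).astype(np.float32)
r=slice(330,540),slice(60,330); print('mirror shift px (x4)',cv2.phaseCorrelate(a[r],b[r]))
t=cams.camera('top'); t0=np.load('pics/top.npz')['img']
g=lambda i:cv2.cvtColor(i,cv2.COLOR_RGB2GRAY).astype(np.float32)
for n,u,v in (('jarA',287,162),('jarB',379,253)):
    s=slice(v-22,v+22),slice(u-22,u+22); print(n,cv2.phaseCorrelate(g(t0)[s],g(t['img'])[s]),abs(g(t0)[s]-g(t['img'])[s]).mean())
o=monitor.get_obs(); print(o['time'],o['wrist_force']); order.job_done()
```

```text
mirror shift px (x4) ((0.06538377137684392, 0.0015526878542573286), 0.6072482119535386)
jarA ((0.5862096531771748, 0.8908244454758183), 0.2122106236587336) 56.87655
jarB ((0.5055036715084569, 0.35615502361860507), 1.0239160876803928) 7.553719
30.5 [-0.0565573   0.34396472 -0.08812331]
the job is handed in; nothing more can be done
```

I set the mirror on the mount, turned the clamp finger over the middle of the tongue, pushed the knob down until the pad bore on it, and handed the job in at 30.5 s. No verdict was reported.

**Mirror:** I held it only by its tab and lowered it in small steps, correcting sideways until the grooves carried its weight. With the gripper off, the foot was level to within 0.05° and at seated height: 48.7 mm measured against 49.4 mm expected. Clamping did not move it: the scene picture shifted by less than 0.1 of an enlarged pixel.

**Clamp:** I pulled the knob up about 24 mm, turned it about 77° clockwise, and pressed it down until travel stopped at 7 N. Afterwards the knob top measured about 6.6 mm above where it started, close to the 6 mm at which the pad should bear. In the last wrist picture the finger lies in the middle of the tongue.

**Checks that disagreed or failed:**
- **Finger angle:** depth fits put it about 1.4° to 2.7° off straight, while the tool's yaw and the last picture show it straight. I took this as measurement noise.
- **Pad height:** by the tool's travel, the pad bore about 4.7 mm above low rather than 6 mm. A slip of about 1 mm while lifting the knob would explain it.
- **Foot level after clamping:** the front bar was out of view in the last wrist picture, so I could not repeat the level check.
- **Jars:** the top-camera check of the farther jar was inconclusive, probably because the arm was in the way. The nearer jar's comparison was not perfectly clean either, at about half a pixel of shift. Both were standing in the last wrist picture, but only the bench and scene views before the job fix their original places.

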